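# Wipe the lathe offcuts into the chip tray

## Task

Take the red-handled scraper block, stand its black foot on the metal work plate behind the two dark red wood offcuts, and wipe both offcuts along the plate and over its end into the green chip tray. Touch the offcuts only with the scraper, not with the gripper. Then put the scraper back, standing upright, where it was on the bench, and let go.

Things in the scene. Friction and masses are not known exactly. Their poses are not given: they have to be found in the camera images.
- station: Fixed flat grey metal work plate, 160 mm (its x) by 260 mm (y), top 50 mm above the bench, no lip. A green open chip tray adjoins its -y end without a gap: from y = -130 to -250 mm, 180 mm wide in x, walls and floor 4 mm thick, rim 10 mm below the plate's top. Origin: centre of the plate's underside, on the bench; z up. Its y axis is within 0.3 rad of the world's y.
- scraper_grip (a point): Scraper block standing on the bench left or right of the plate: black foot 110 mm (its x) by 44 mm (y), 18 mm high, and on it a red grip bar 80 mm (x) by 26 mm (y), from 18 to 72 mm above the underside; about 0.22 kg. Same either way round. Grip across y; the foot's long sides wipe. Point: middle of the bar, 45 mm above the underside; z up. (The plain cork block is not it.)
- disc_center (a point): First offcut, loose on the plate: dark red wooden disc, 34 mm in diameter, 12 mm thick, lying flat, about 13 g. Point: its centre. It starts within 30 mm of the plate's centre line (x = 0), between y = -72 and +47 mm.
- sliver_center (a point): Second offcut, loose on the plate: dark red wooden strip 38 x 20 x 12 mm, lying flat at any yaw, about 13 g. Point: its centre. It starts in the same area as the disc, a little apart from it.
There are look-alikes about, which are no part of the job. Leave any purple look-alike of the part that bears sliver_center alone.

How it is judged (in metres and radians):
On the way, in this order (a step that is already met when the one before it is completed fails the run):
1. the scraper's foot is down on the work plate (less than 12 mm above it) (z of scraper_grip in the frame of station between 0.085 and 0.107 m and x of scraper_grip in the frame of station between -0.08 and 0.08 m and y of scraper_grip in the frame of station between -0.13 and 0.16 m), for 0.1 s.
2. both offcuts are in the chip tray (y of disc_center in the frame of station between -0.25 and -0.128 m and x of disc_center in the frame of station between -0.09 and 0.09 m and z of each of disc_center, sliver_center in the frame of station below 0.04 m and y of sliver_center in the frame of station between -0.25 and -0.128 m and x of sliver_center in the frame of station between -0.09 and 0.09 m), for 0.2 s.
At the end, for the whole second after the job is handed in: Both offcuts lie in the chip tray (centres inside its walls, less than 40 mm above the bench); the scraper stands upright within 10 degrees, its grip within 40 mm of where it was at the start (all of step 2 and distance of scraper_grip from where it was at the start of the episode below 0.04 m and angle between scraper_grip's own z axis and vertical below 0.175 rad); the robot touches nothing.
It fails at once if the gripper or arm touches an offcut (contact force between any of the fingers, the arm and disc above 0.5 N or contact force between any of the fingers, the arm and sliver above 0.5 N).
It also fails if it takes over 54 s, if anything falls off the work surface, if the arm or the gripper's body presses on something with over 40 N, if the wrist force passes 120 N, or if a joint passes its speed limit or range.

## Robot

A 7-joint arm with a two-finger parallel gripper is mounted at the origin on the work surface. World frame = base frame: x ahead of the robot, y to its left, z up, the work surface at z = 0. Lengths are in mm, angles in rad, forces in N, time in s.
With the tool pointing down it reaches from about 400 to 875 mm from the base axis. Payload 4.4 kg.
Tool frame: the origin (TCP) lies at the very end of the fingers, on their centre line; the grasp point (between the pads) lies 19 mm behind it; y points along the fingers, z is the direction in which the jaws open and shut, and the axes are right-handed (so a half turn about y gives the same grasp; the last joint's range is limited). The gripper opens to 85 mm and grips with 20 to 120 N. Pads are 22 mm wide; open, the fingers measure 114 mm over their backs; the gripper's body (76 mm by 85 mm) begins 54 mm behind the grasp point. The pads swing forward as they close: fully open they stand 13 mm farther back than shut.
Start: joints at [1.167, 0.628, 0.038, 1.517, -0.027, 0.996, -0.02], TCP at [215.446, -613.271, 231.313] pointing down, gripper open.
Joint ranges: [-3.06, 3.06], [-0.37, 2.12], [-1.25, 1.32], [0.18, 2.47], [-1.1, 4.24], [0.23, 1.98], [-2.94, 2.94]. Speed limits (rad/s): [2.57, 2.57, 3.14, 3.14, 3.14, 3.14, 3.14].

## Interface

Orientations are given as [roll, pitch, yaw] about the fixed x, y, z axes, in that order (R = Rz(yaw) Ry(pitch) Rx(roll)).
In Python, from cell import ctrl, imaging, finish_job gives the robot as it stands.
- The arm moves only by the shell command python3 -m inch 'ROWS'. ROWS is JSON, one flat list of numbers, 7 for each row, row after row: the opening, from 0 (shut) to 1 (fully open), then the shift along the tool's x, y, z in cm, then the turn, a rotation vector about the tool's x, y, z in degrees. A call has 1 to 12 rows; each row is the pose to reach, as a shift and turn from the pose commanded when the call began, along the tool's axes at that moment; what a row does not reach only later rows make up. A row lasts 1/10 s, in which the tool goes at most 50 mm and 8.59 degrees, less where a joint would pass 70% of its speed; a pose out of reach is approached as far as the arm can. A call with a gripper value outside its range is refused whole. The fingers move at their own pace and stop on an object; the grip force is fixed at half the most. Time passes only in rows, so rows that repeat a pose let the fingers close. It gives the time, the measured TCP pose, the force and the opening at its end, in the units of the state.
- ctrl.read_state(): the state, without advancing time (a new reading comes with each control period).
- imaging.get_image(name): name is "scene" or "side" or "wrist"; returns a dict with "img" (420x560x3 uint8, red, green, blue), "fx", "fy", "cx", "cy" (pixels), "dist" ([k1, k2, p1, p2, k3] as OpenCV has them; the pictures are not rectified), "R" (3x3) and "t" (3): a world point X has camera coordinates R X + t. Camera axes: x right, y down, z forward; pixel columns grow to the right and rows downward; lengths in mm; the calibration is good to about 2 mm. A picture is of the moment at which its call begins. There is no depth.
- finish_job(): hands the job in, once; it reports no verdict.
The state is a dict: "clock": time; "qpos": joint angles; "qd": joint speeds; "tau": joint torques, N m; "eef_pos": TCP position; "tool_rot": TCP orientation; "force": force on the tool from outside, world axes, zero at the start; "torque": the same for the moment, N m; "width": finger opening in mm.
Only numpy, scipy, OpenCV 4.12 (cv2) and the standard library are available. Lean on these libraries where they do the work, as an engineer would, in place of code of your own. Each camera call takes 0.05 s, during which the arm holds its last target.

## Working session

There is one attempt and no reset: what is moved stays moved. The work goes in short steps, Python scripts to look and compute and a shell command to move; the robot and the scene stay as the last step left them, time stands still between calls to the robot, and variables do not carry over. Pictures are saved under pics/ and viewed, and the job is handed in when it is done.

```bash
mkdir -p pics; ls
python3 - <<'E'
from cell import ctrl, imaging
import cv2
s=ctrl.read_state()
for k,v in s.items(): print(k,v)
for n in ["scene","side","wrist"]:
    d=imaging.get_image(n); cv2.imwrite(f"pics/{n}0.png",d["img"][:,:,::-1])
    print(n,d["fx"],d["cx"],d["cy"],d["dist"],d["R"],d["t"])
E
```

```text
pics
clock 0.0
qpos [ 1.16721658  0.62932863  0.03844637  1.51837824 -0.02701293  0.99628995
 -0.01999758]
qd [ 0.00136317  0.00110665  0.00144561  0.00022908 -0.0007243  -0.0007675
  0.00043041]
tau [ 1.93029896e-04 -5.63410592e+01  1.22595247e+00 -1.93444026e+01
  1.08267830e-02  1.06578832e-02  5.14088458e-05]
eef_pos [ 215.22629445 -612.66941286  230.39723013]
tool_rot [-1.57268240e+00 -1.59443731e-05 -2.80382131e+00]
force [ 0.68550067 -0.59742993 -0.29286239]
torque [ 0.06239153 -0.04131309  0.01752845]
width 85.5558024504818
scene 392.88961254674876 279.5156282404795 205.86157548092265 [-0.10571443  0.          0.          0.          0.        ] [[ 0.55540287  0.83157687  0.00274859]
 [ 0.49172644 -0.32575068 -0.80752189]
 [-0.67062117  0.44985153 -0.5898312 ]] [-330.18080474 -224.85371819 1367.1745793 ]
side 447.43937932021544 281.83296619610314 210.3013735405094 [0.01381156 0.         0.         0.         0.        ] [[ 0.73699048 -0.67563807 -0.01892698]
 [-0.41629165 -0.43167664 -0.80022281]
 [ 0.53249066  0.59763573 -0.59940406]] [-397.25701432  271.34655287  678.80290888]
wrist 334.22596195445544 282.10381075819254 202.59455711322965 [-0.07260502  0.          0.          0.          0.        ] [[ 0.33061821 -0.94376355 -0.00139677]
 [-0.90710826 -0.31818495  0.27552304]
 [-0.26047304 -0.08982591 -0.96129345]] [-648.71557287  -34.51896134  380.24712469]
```

View pics/scene0.png

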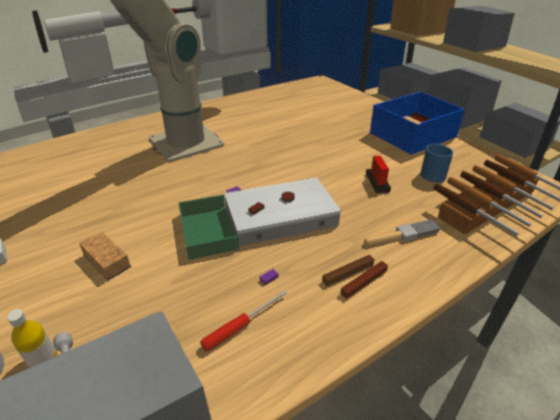

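View pics/side0.png

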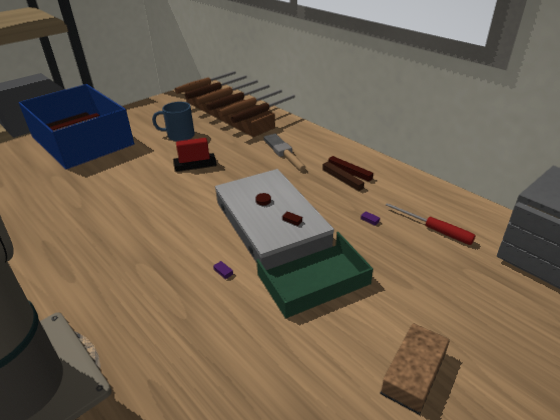

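View pics/wrist0.png

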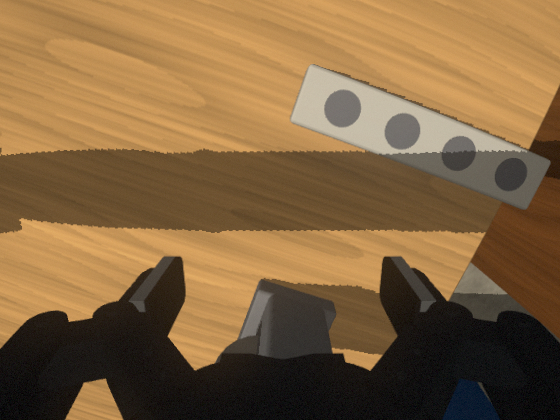

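The scene view shows the plate around (285,208), the green tray at (208,225), offcuts at (257,208) and (288,196), and the scraper at (379,175). The side view has the scraper at (194,153), the disc at (263,199) and the strip at (292,218). The purple pieces lie on the bench. I'll enlarge these areas to read the pixels.

Run:
```python
import cv2
a=cv2.imread("pics/scene0.png"); b=cv2.imread("pics/side0.png")
def crop(im,x,y,w,h,k,n):
    c=cv2.resize(im[y:y+h,x:x+w],None,fx=k,fy=k,interpolation=cv2.INTER_CUBIC)
    for i in range(0,w,20): cv2.putText(c,str(x+i),(i*k,8),0,.3,(0,255,255)); cv2.line(c,(i*k,0),(i*k,h*k),(0,255,255) if 0 else (120,160,160),1)
    for i in range(0,h,20): cv2.putText(c,str(y+i),(0,i*k+8),0,.3,(0,255,255)); cv2.line(c,(0,i*k),(w*k,i*k),(120,160,160),1)
    cv2.imwrite("pics/"+n,c)
crop(a,170,170,180,100,4,"c1.png")
crop(a,350,140,60,60,10,"c2.png")
crop(b,200,160,180,150,4,"c3.png")
crop(b,160,125,70,55,10,"c4.png")
```

```text
(no output)
```

View pics/c1.png

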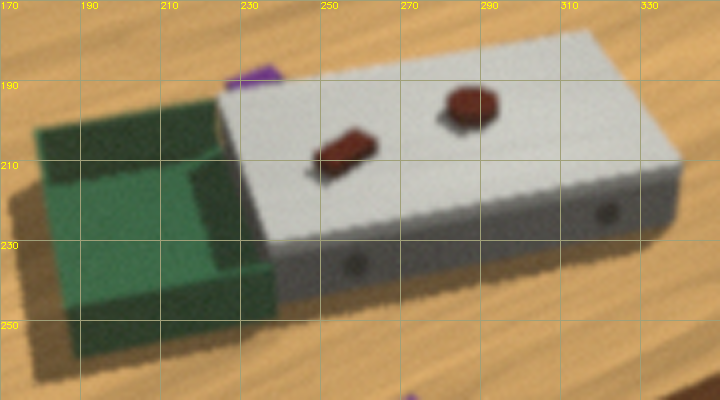

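View pics/c2.png

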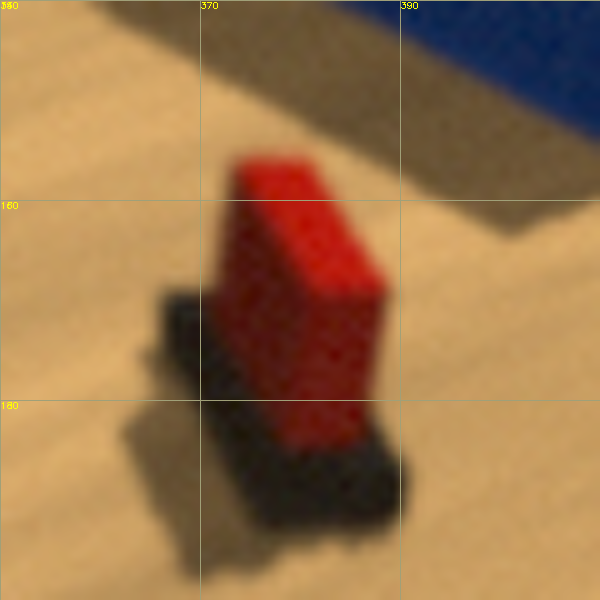

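View pics/c3.png

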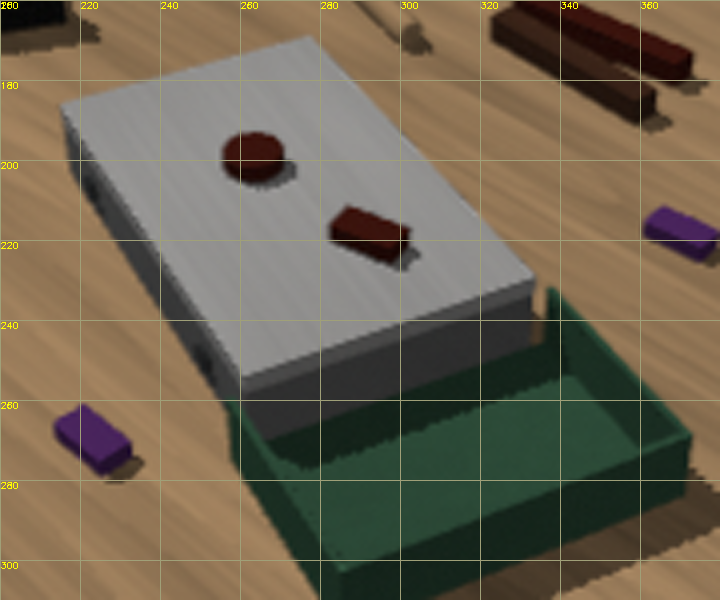

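View pics/c4.png

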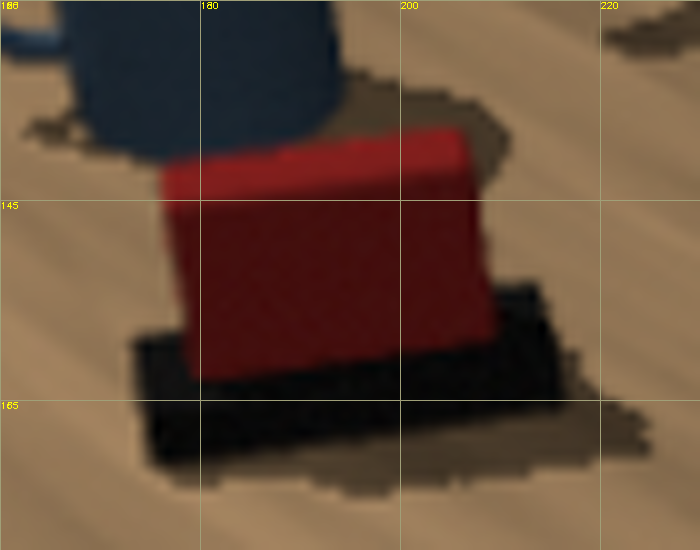

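```bash
cat > h.py <<'E'
import numpy as np, cv2
from scipy.optimize import least_squares
from scipy.spatial.transform import Rotation as Ro
from cell import ctrl, imaging
def proj(d,P):
    K=np.array([[d["fx"],0,d["cx"]],[0,d["fy"],d["cy"]],[0,0,1]])
    return cv2.projectPoints(np.asarray(P,float).reshape(-1,3),cv2.Rodrigues(np.array(d["R"]))[0],np.array(d["t"],float),K,np.array(d["dist"]))[0].reshape(-1,2)
def Rz(y): return np.array([[np.cos(y),-np.sin(y),0],[np.sin(y),np.cos(y),0],[0,0,1]])
def fitpose(obs,x0,free=0):
    # obs list of (cam, localpts, pix)
    def f(p):
        return np.concatenate([(proj(d,np.asarray(L,float)@Rz(p[2]).T+[p[0],p[1],0])-px).ravel() for d,L,px in obs])
    r=least_squares(f,x0,x_scale=[10,10,.1]); return r.x,r.fun
def tri(obs,z):
    def f(p): return np.concatenate([(proj(d,[[p[0],p[1],z]])-px).ravel() for d,px in obs])
    r=least_squares(f,[600,0]); return r.x,r.fun
E
python3 - <<'E'
from h import *
sc=imaging.get_image("scene"); sd=imaging.get_image("side")
C=[(-80,-130,50),(-80,130,50),(80,130,50),(80,-130,50)]
o=[(sc,C+[(-90,-250,40),(90,-250,0)],np.array([(224.7,193.7),(317,177.5),(340.7,210.2),(237.5,230.7),(179,202.5),(188.7,259.5)])),
(sd,C+[(90,-250,40)],np.array([(260.2,254.2),(215.5,186.2),(278,169.2),(333.7,229),(373,268.5)]))]
p,f=fitpose(o,[600,0,0]);print("station",p,f.round(1))
sd_top=np.array([(176.5,146),(206.8,142),(206.3,137.8),(176.2,141.8)])
sc_top=np.array([(373.5,156),(381.8,169.5),(388.6,168.8),(380.8,156)])
L=[(-40,-13,72),(40,-13,72),(40,13,72),(-40,13,72)]
L2=[(-55,-22,0),(55,-22,0)]
q,g=fitpose([(sd,L,sd_top),(sc,L,sc_top)],[p[0],p[1]+250,0]);print("scraper",q,g.round(1))
for n,a,b in [("disc",(288.2,197.2),(263.2,199.7)),("strip",(256.5,208.5),(292.2,218.7))]:
    x,r=tri([(sc,a),(sd,b)],56); l=Rz(p[2]).T@[x[0]-p[0],x[1]-p[1],0]; print(n,x,r.round(1),"local",l)
s=ctrl.read_state();print(s["clock"])
E
```

```text
station [ 5.41945127e+02  3.84781600e+01 -2.88158810e-01] [-0.8 -0.9 -0.1 -0.2  0.3  0.3 -0.6 -0.3 -1.2 -0.8 -0.7  0.1  0.5 -1.
 -0.6 -1.1 -0.3 -1.2  0.3 -0.6 -0.1 -0.4]
scraper [ 5.62931109e+02  3.67716688e+02 -5.00903066e-01] [-0.1 -0.9  1.1 -0.9  0.5 -1.3 -0.4 -1.3 -1.3 -0.9 -1.5 -0.4  0.7 -0.
 -0.  -1.2]
disc [541.40681038  60.15077873] [-0.5 -0.6  0.2 -0.9] local [-6.67520726 20.62604653  0.        ]
strip [539.63228648 -32.3482949 ] [-0.4 -0.3  0.  -0.6] local [ 17.91050891 -68.56347145   0.        ]
0.25
```

```bash
cat >> h.py <<'E'
def go(pos,yaw,roll=-np.pi/2):
    s=ctrl.read_state(); R=Ro.from_euler('xyz',s["tool_rot"]).as_matrix()
    Rt=Ro.from_euler('xyz',[roll,0,yaw]).as_matrix()
    d=R.T@(np.array(pos)-s["eef_pos"])/10; w=np.degrees(Ro.from_matrix(R.T@Rt).as_rotvec())
    print("clock",s["clock"],"at",s["eef_pos"].round(1),s["tool_rot"].round(4),"shift cm",d.round(2),"turn deg",w.round(2)); return d,w
def ray(d,px,z):
    K=np.array([[d["fx"],0,d["cx"]],[0,d["fy"],d["cy"]],[0,0,1]])
    u=cv2.undistortPoints(np.array([[px]],float),K,np.array(d["dist"]))[0,0]
    R=np.array(d["R"]);c=-R.T@d["t"];v=R.T@[u[0],u[1],1];return c+v*(z-c[2])/v[2]
E
python3 - <<'E'
from h import *
go([620,-100,231],-1.57)
go([563,368,231],-0.50)
sc=imaging.get_image("scene")
for n,p in [("bin corner",(403,149)),("mug",(437,180)),("mugL",(424,175)),("chisel tip",(438,232)),("scr",(380,185))]: print(n,ray(sc,p,0))
E
```

```text
clock 0.25 at [ 215.3 -613.   230.9] [-1.5717  0.     -2.8038] shift cm [-5.518e+01  2.000e-02 -3.499e+01] turn deg [ 4.000e-02 -7.069e+01 -3.000e-02]
clock 0.25 at [ 215.3 -613.   230.9] [-1.5717  0.     -2.8038] shift cm [-6.531e+01  6.000e-02 -8.104e+01] turn deg [ 3.00e-02 -1.32e+02 -6.00e-02]
bin corner [458.31862202 600.16724223   0.        ]
mug [652.63113988 535.78020882   0.        ]
mugL [611.29431028 524.74752737   0.        ]
chisel tip [812.98244491 334.6225839    0.        ]
scr [576.01773289 367.45299287   0.        ]
```

```bash
python3 -m inch '[1,-4.6,0,-2.9,0,-5.5,0, 1,-9.2,0,-5.8,0,-11,0, 1,-13.8,0,-8.7,0,-16.5,0, 1,-18.4,0,-11.6,0,-22,0, 1,-23,0,-14.5,0,-27.5,0, 1,-27.6,0,-17.4,0,-33,0, 1,-32.2,0,-20.3,0,-38.5,0, 1,-36.8,0,-23.2,0,-44,0, 1,-41.4,0,-26.1,0,-49.5,0, 1,-46,0,-29,0,-55,0, 1,-50.6,0,-32,0,-60.5,0, 1,-55.2,0,-35,0,-66,0]'; python3 -c "
from h import *
go([563,368,231],-0.50)"
```

```text
clock: 1.5
eef_pos: [588.5, -141.0, 231.5]
tool_rot: [-1.57, -0.0, -1.648]
force: [0.6, -0.4, 0.7]
width: 85.4
clock 1.5 at [ 588.5 -141.   231.5] [-1.5703e+00 -3.0000e-04 -1.6483e+00] shift cm [-5.055e+01  3.000e-02 -6.490e+00] turn deg [-1.000e-02 -6.579e+01  3.000e-02]
```

```bash
python3 -m inch '[1,-4.3,0,-0.6,0,-5.5,0, 1,-8.6,0,-1.2,0,-11,0, 1,-12.9,0,-1.8,0,-16.5,0, 1,-17.2,0,-2.4,0,-22,0, 1,-21.5,0,-3,0,-27.5,0, 1,-25.8,0,-3.6,0,-33,0, 1,-30.1,0,-4.2,0,-38.5,0, 1,-34.4,0,-4.7,0,-44,0, 1,-38.7,0,-5.2,0,-49.5,0, 1,-43,0,-5.7,0,-55,0, 1,-47,0,-6.1,0,-60.5,0, 1,-50.5,0,-6.5,0,-65.8,0]'; python3 -c "
from h import *
go([563,368,231],-0.50)
d=imaging.get_image('wrist');cv2.imwrite('pics/w1.png',d['img'][:,:,::-1]);np.save('w1.npy',d,allow_pickle=True)
go([563,368,231],-0.50)
print(proj(d,[[562.9,367.7,72],[562.9,367.7,0]]))
"
```

```text
clock: 2.7
eef_pos: [563.1, 368.4, 231.3]
tool_rot: [-1.57, 0.0, -0.499]
force: [0.9, 0.1, -0.5]
width: 85.2
clock 2.7 at [563.1 368.4 231.3] [-1.5703e+00  3.0000e-04 -4.9870e-01] shift cm [ 0.01  0.03 -0.04] turn deg [-0.03  0.07 -0.02]
clock 2.75 at [560.7 376.1 231.4] [-1.5641  0.005  -0.4888] shift cm [ 0.59  0.04 -0.61] turn deg [-0.38  0.64 -0.29]
[[280.23584716 184.70212192]
 [280.55726125 170.51304129]]
```

View pics/w1.png

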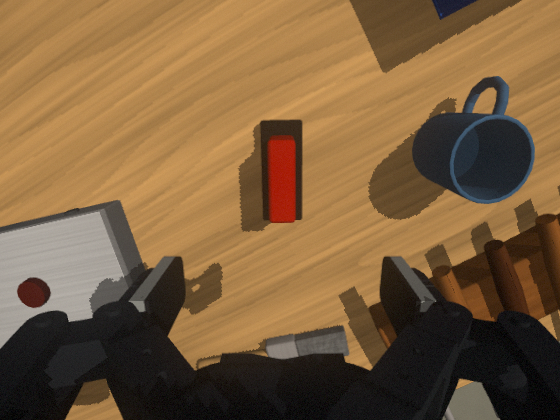

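The wrist view shows the bar's red top centred near (282,179) with its long axis vertical, so the yaw is right. I'll let the arm settle and refine the position.

```bash
python3 -m inch '[1,0,0,0,0,0,0,1,0,0,0,0,0,0,1,0,0,0,0,0,0]'; python3 -c "
from h import *
d=imaging.get_image('wrist');cv2.imwrite('pics/w2.png',cv2.resize(d['img'][100:240,220:340,::-1],None,fx=5,fy=5)[:600]);np.save('w2.npy',d,allow_pickle=True)
go([563,368,231],-0.50)
"
```

```text
clock: 3.05
eef_pos: [564.4, 364.1, 231.2]
tool_rot: [-1.572, -0.001, -0.506]
force: [0.5, -1.0, 0.2]
width: 85.7
clock 3.1 at [564.4 364.2 231.3] [-1.5718e+00 -1.0000e-03 -5.0600e-01] shift cm [-0.31  0.03  0.27] turn deg [ 0.06 -0.35  0.06]
```

View pics/w2.png

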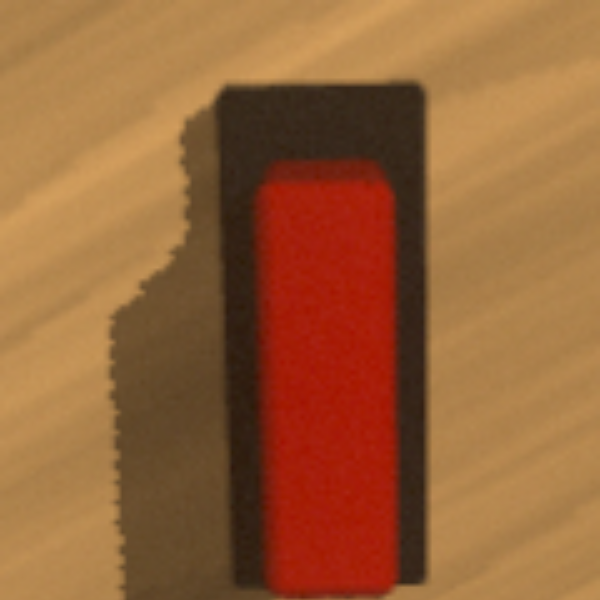

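```bash
python3 -c "
from h import *
d=np.load('w2.npy',allow_pickle=True).item()
px=np.array([(257,182),(394,182),(400,594),(265,597)])/5+[219.6,99.6]
pf=np.array([(218,85),(425,83)])/5+[219.6,99.6]
L=[(-40,-13,72),(-40,13,72),(40,13,72),(40,-13,72)]
for s in (1,-1):
    q,f=fitpose([(d,np.array(L)*[s,s,1],px),(d,np.array([(-55,-22,18),(-55,22,18)])*[s,s,1],pf)],[563,368,-.5]);print(q,f.round(1))
go([q[0],q[1],28],q[2])
"
```

```text
[ 5.61692806e+02  3.69897876e+02 -4.87579432e-01] [-0.9 -0.6  0.8 -1.2  0.   1.2 -0.1  1.1 -0.3  0.1  0.6 -0.3]
[561.69280605 369.89787645  -3.62917208] [-0.9 -0.6  0.8 -1.2  0.   1.2 -0.1  1.1 -0.3  0.1  0.6 -0.3]
clock 3.1 at [564.4 364.2 231.3] [-1.5718e+00 -1.0000e-03 -5.0600e-01] shift cm [-0.53 20.33  0.39] turn deg [-9.0000e-02  1.7894e+02  9.0000e-02]
```

```bash
python3 -m inch '[1,0,2,0,0,0,0,1,0,5,0,0,0,0,1,0,8,0,0,0,0,1,0,11,0,0,0,0,1,0,13,0,0,0,0,1,0,13,0,0,0,0,1,0,13,0,0,0,0,1,0,13,0,0,0,0]'; python3 -c "
from h import *
go([562,369.3,28],-0.49)"
```

```text
clock: 3.9
eef_pos: [564.7, 366.5, 103.1]
tool_rot: [-1.568, -0.001, -0.504]
force: [-0.8, 0.6, -0.1]
width: 85.4
clock 3.9 at [564.7 366.5 103.1] [-1.5682e+00 -1.2000e-03 -5.0430e-01] shift cm [-0.38  7.51  0.1 ] turn deg [-0.15 -0.82  0.07]
```

```bash
python3 -m inch '[1,-0.3,0,0.1,0,-0.8,0,1,-0.3,0,0.1,0,-0.8,0,1,-0.3,2,0.1,0,-0.8,0,1,-0.3,4,0.1,0,-0.8,0,1,-0.3,6,0.1,0,-0.8,0,1,-0.3,7,0.1,0,-0.8,0,1,-0.3,7.5,0.1,0,-0.8,0,1,-0.3,7.5,0.1,0,-0.8,0,1,-0.3,7.5,0.1,0,-0.8,0]'; python3 -c "
from h import *
go([562,369.3,28],-0.49)
d=imaging.get_image('side');cv2.imwrite('pics/s1.png',cv2.resize(d['img'][60:210,120:270,::-1],None,fx=4,fy=4))
d=imaging.get_image('wrist');cv2.imwrite('pics/w3.png',d['img'][:,:,::-1])
"
```

```text
clock: 4.8
eef_pos: [561.9, 369.0, 27.3]
tool_rot: [-1.569, -0.001, -0.49]
force: [-0.6, -0.0, -0.4]
width: 85.7
clock 4.8 at [561.9 369.   27.3] [-1.5694e+00 -5.0000e-04 -4.8950e-01] shift cm [-0.01 -0.07  0.03] turn deg [-0.08  0.03  0.03]
```

View pics/s1.png

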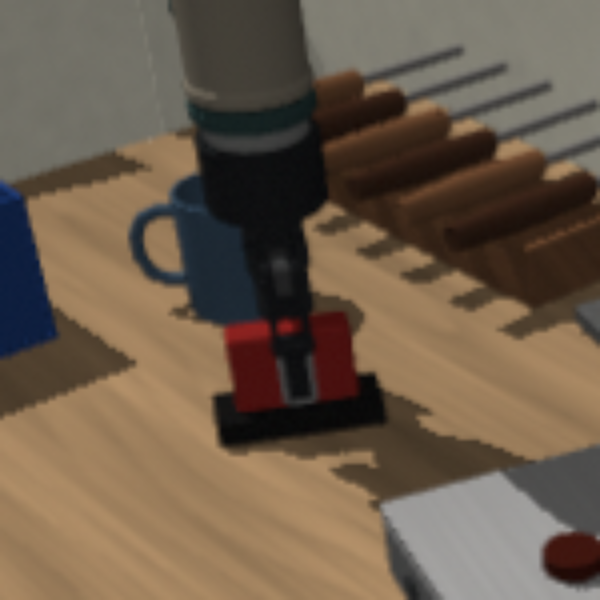

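View pics/w3.png

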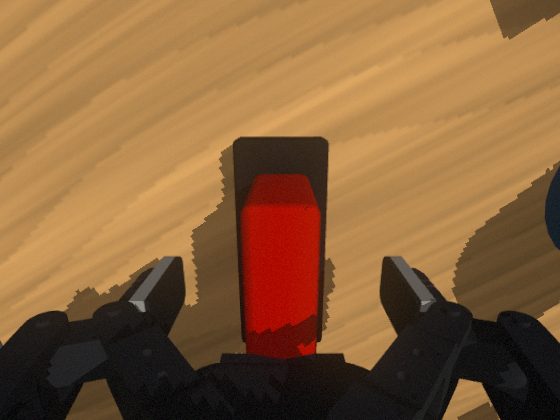

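The fingers straddle the bar: in the wrist view the bar is at u=281, midway between the pads at 183 and 382. In the side view the finger is near the middle of the bar. Closing now.

```bash
python3 -m inch '[0,0,0,0,0,0,0,0,0,0,0,0,0,0,0,0,0,0,0,0,0,0,0,0,0,0,0,0,0,0,0,0,0,0,0,0,0,0,0,0,0,0]'; python3 -m inch '[0,0,0,0,0,0,0,0,0,0,0,0,0,0]'
```

```text
clock: 5.5
eef_pos: [561.6, 368.6, 26.5]
tool_rot: [-1.57, -0.0, -0.49]
force: [-0.3, -0.1, 1.7]
width: 25.3
clock: 5.7
eef_pos: [561.7, 368.6, 26.5]
tool_rot: [-1.57, -0.0, -0.49]
force: [0.7, 0.3, 1.7]
width: 25.3
```

```bash
python3 -m inch '[0,0,-2,0,0,0,0,0,0,-5,0,0,0,0,0,0,-8,0,0,0,0,0,0,-11,0,0,0,0,0,0,-12,0,0,0,0,0,0,-12,0,0,0,0,0,0,-12,0,0,0,0]'; python3 -c "
from h import *
go([571.8,121.5,147],-0.288)
d=imaging.get_image('side');cv2.imwrite('pics/s2.png',d['img'][:,:,::-1])"
```

```text
clock: 6.4
eef_pos: [560.7, 367.4, 144.6]
tool_rot: [-1.574, 0.001, -0.49]
force: [0.5, -0.4, -2.8]
width: 25.4
clock 6.4 at [560.7 367.4 144.6] [-1.5736e+00  8.0000e-04 -4.8950e-01] shift cm [ 12.54  -0.19 -21.18] turn deg [  0.15 -11.55  -0.06]
```

View pics/s2.png

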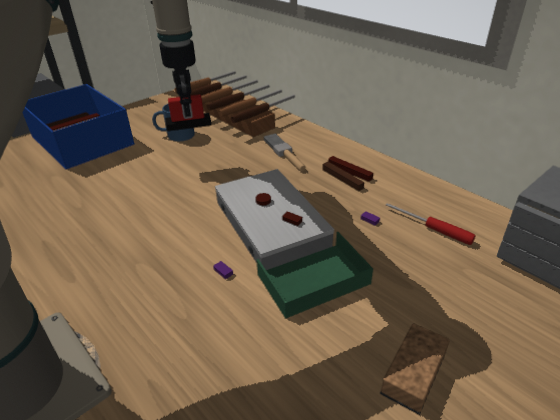

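The side view shows the scraper lifted level in the gripper at (187,112), with the offcuts unmoved on the plate at (263,199) and (292,218). Next I'll move above the back of the plate.

```bash
python3 -m inch '[0,1.5,0,-2.5,0,-1.4,0,0,3.5,0,-6,0,-3.3,0,0,5.7,0,-9.7,0,-5.3,0,0,7.9,0,-13.4,0,-7.4,0,0,10.1,0,-17.1,0,-9.4,0,0,11.7,0,-19.8,0,-10.9,0,0,12.5,0,-21.2,0,-11.5,0,0,12.5,0,-21.2,0,-11.5,0,0,12.5,0,-21.2,0,-11.5,0,0,12.5,0,-21.2,0,-11.5,0]'; python3 -c "
from h import *
go([571.8,121.5,85],-0.288)
d=imaging.get_image('side');cv2.imwrite('pics/s3.png',cv2.resize(d['img'][100:250,180:380,::-1],None,fx=4,fy=4))
go([571.8,121.5,85],-0.288)"
```

```text
clock: 7.45
eef_pos: [571.6, 124.5, 145.9]
tool_rot: [-1.57, 0.001, -0.287]
force: [-1.1, -0.4, -2.1]
width: 25.2
clock 7.45 at [571.6 124.5 145.9] [-1.5696e+00  1.1000e-03 -2.8670e-01] shift cm [ 0.11  6.09 -0.29] turn deg [-0.07  0.07 -0.07]
clock 7.5 at [571.6 124.6 146. ] [-1.5697e+00  9.0000e-04 -2.8640e-01] shift cm [ 0.11  6.1  -0.29] turn deg [-0.06  0.09 -0.05]
```

View pics/s3.png

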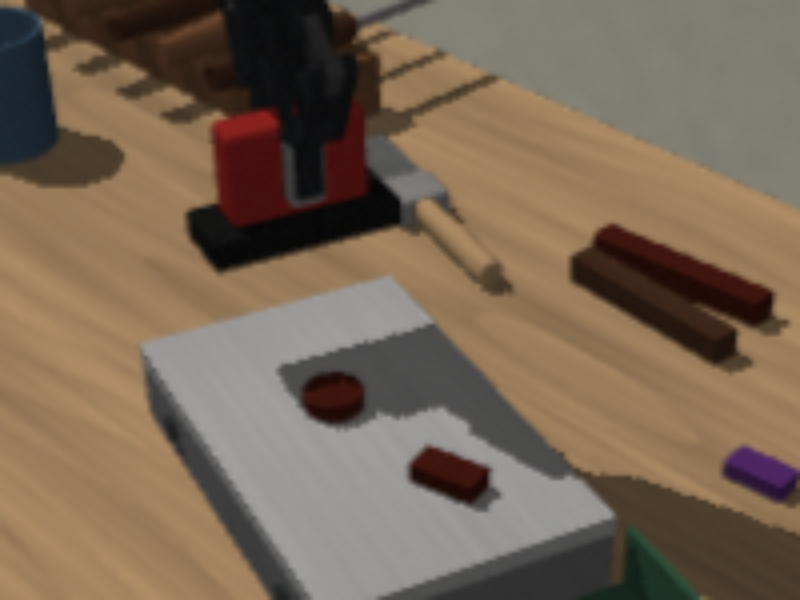

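The scraper is level, with its foot parallel to the plate's back edge and behind the disc at crop (333,398). Lowering it now.

```bash
python3 -m inch '[0,0.1,1.5,-0.2,0,0,0,0,0.1,3.5,-0.2,0,0,0,0,0.1,5,-0.2,0,0,0,0,0.1,6,-0.2,0,0,0,0,0.1,6.3,-0.2,0,0,0,0,0.1,6.3,-0.2,0,0,0]'; python3 -m inch '[0,0,0.2,0,0,0,0,0,0,0.3,0,0,0,0,0,0,0.4,0,0,0,0]';python3 -c "
from h import *
d=imaging.get_image('side');cv2.imwrite('pics/s4.png',cv2.resize(d['img'][120:270,180:380,::-1],None,fx=4,fy=4))
go([571.8,121.5,76],-0.288)"
```

```text
clock: 8.1
eef_pos: [572.3, 120.6, 82.9]
tool_rot: [-1.571, 0.001, -0.288]
force: [-0.8, -0.3, -2.4]
width: 25.2
clock: 8.4
eef_pos: [572.8, 120.3, 79.8]
tool_rot: [-1.57, -0.001, -0.289]
force: [-0.3, 0.5, -2.1]
width: 25.3
clock 8.45 at [572.7 120.2  79.5] [-1.5706e+00 -5.0000e-04 -2.8910e-01] shift cm [-0.12  0.35  0.1 ] turn deg [-0.01 -0.06  0.03]
```

View pics/s4.png

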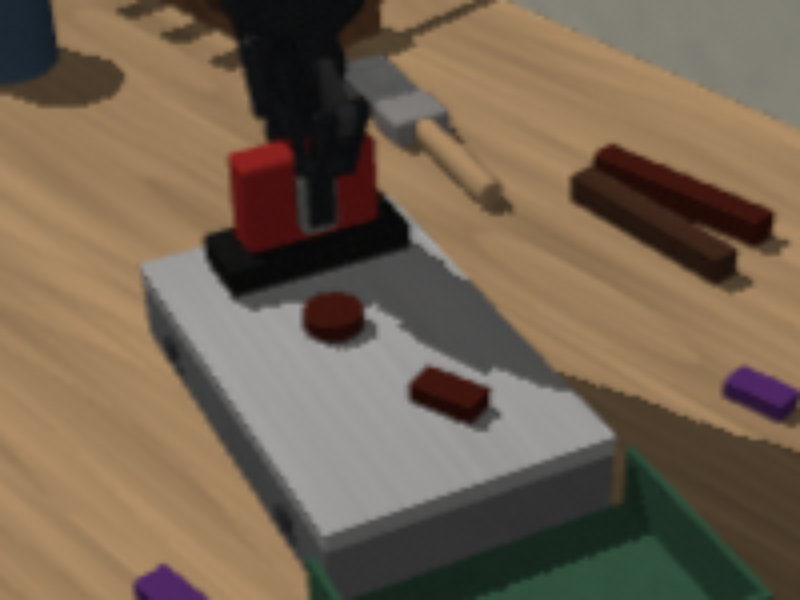

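```bash
python3 -m inch '[0,0,0.2,0,0,0,0,0,0,0.3,0,0,0,0,0,0,0.35,0,0,0,0,0,0,0.35,0,0,0,0]'
```

```text
clock: 8.85
eef_pos: [572.6, 120.3, 76.5]
tool_rot: [-1.571, -0.001, -0.289]
force: [-0.3, -0.8, 4.3]
width: 25.3
```

```bash
python3 -m inch '[0,0,0,-0.4,0,0,0,0,0,0,-1.2,0,0,0,0,0,0,-2.2,0,0,0,0,0,0,-3.2,0,0,0,0,0,0,-4.2,0,0,0,0,0,0,-5.2,0,0,0,0,0,0,-6.2,0,0,0,0,0,0,-7.2,0,0,0,0,0,0,-8.2,0,0,0,0,0,0,-9.2,0,0,0,0,0,0,-9.8,0,0,0,0,0,0,-10,0,0,0]';python3 -c "
from h import *
d=imaging.get_image('side');cv2.imwrite('pics/s5.png',cv2.resize(d['img'][140:290,180:380,::-1],None,fx=4,fy=4))
s=go([571.8,121.5,76],-0.288)"
```

```text
clock: 10.05
eef_pos: [544.6, 23.9, 76.5]
tool_rot: [-1.569, -0.002, -0.29]
force: [1.5, 3.8, 5.4]
width: 25.6
clock 10.1 at [544.6  23.8  76.5] [-1.5694 -0.0017 -0.29  ] shift cm [-0.18  0.06 10.14] turn deg [-0.08 -0.11  0.1 ]
```

View pics/s5.png

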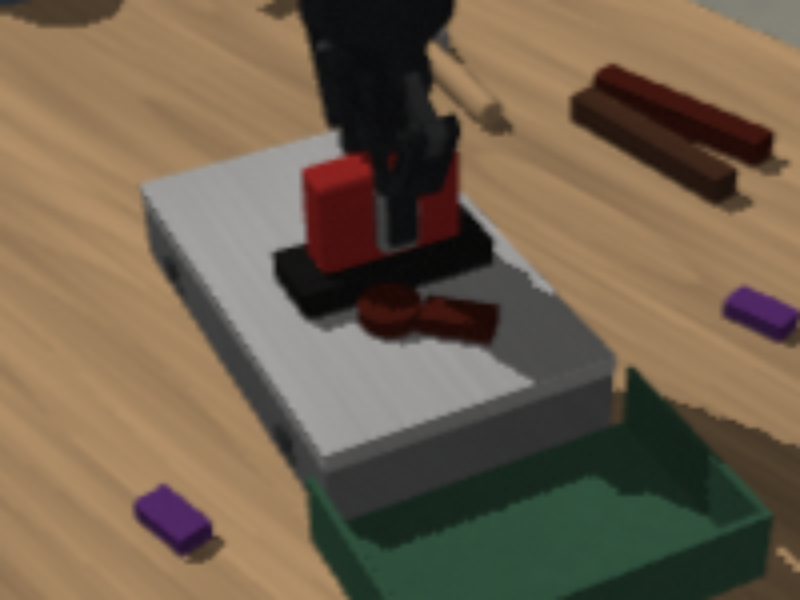

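The disc is against the foot at crop (390,310), and the strip beside it at (458,318), both within the foot's width. Continuing the wipe over the end.

```bash
python3 -m inch '[0,0,0,-0.4,0,0,0,0,0,0,-1.2,0,0,0,0,0,0,-2.2,0,0,0,0,0,0,-3.2,0,0,0,0,0,0,-4.2,0,0,0,0,0,0,-5.2,0,0,0,0,0,0,-6,0,0,0,0,0,0,-6.5,0,0,0]';python3 -c "
from h import *
d=imaging.get_image('side');cv2.imwrite('pics/s6.png',cv2.resize(d['img'][160:310,200:400,::-1],None,fx=4,fy=4))
s=go([571.8,121.5,76],-0.288)"
```

```text
clock: 10.9
eef_pos: [526.0, -38.1, 76.5]
tool_rot: [-1.569, -0.002, -0.289]
force: [1.6, 3.4, 7.1]
width: 25.6
clock 10.95 at [525.8 -38.8  76.5] [-1.5696 -0.0018 -0.2901] shift cm [-0.18  0.07 16.68] turn deg [-0.07 -0.12  0.1 ]
```

View pics/s6.png

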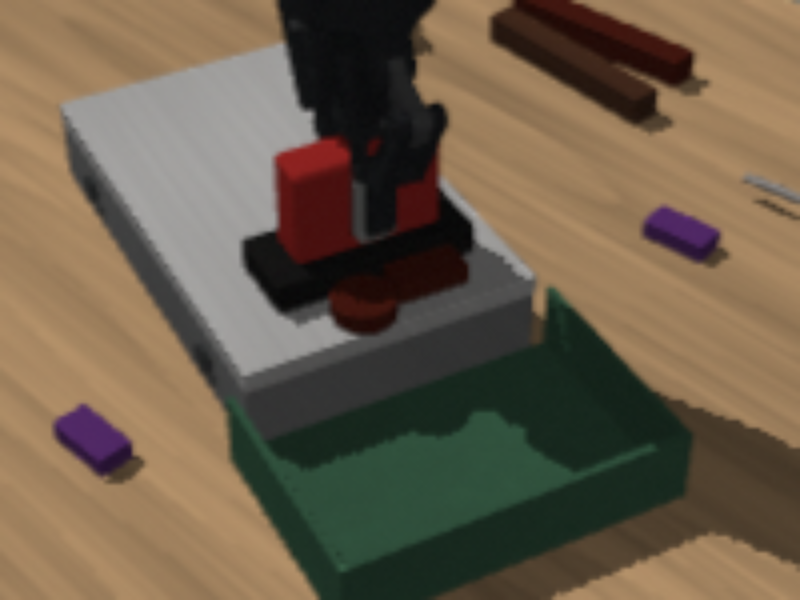

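```bash
python3 -m inch '[0,0,0,-0.4,0,0,0,0,0,0,-1.1,0,0,0,0,0,0,-1.8,0,0,0,0,0,0,-2.5,0,0,0,0,0,0,-3.2,0,0,0,0,0,0,-3.9,0,0,0,0,0,0,-4.4,0,0,0,0,0,0,-4.6,0,0,0,0,0,0,-4.6,0,0,0,0,0,0,-4.6,0,0,0]';python3 -c "
from h import *
d=imaging.get_image('side');cv2.imwrite('pics/s7.png',cv2.resize(d['img'][160:310,200:400,::-1],None,fx=4,fy=4))
d=imaging.get_image('scene');cv2.imwrite('pics/sc7.png',cv2.resize(d['img'][150:270,160:320,::-1],None,fx=4,fy=4))
s=go([571.8,121.5,76],-0.288)"
```

```text
clock: 11.95
eef_pos: [512.8, -82.2, 76.4]
tool_rot: [-1.57, -0.002, -0.289]
force: [1.1, 2.6, 6.8]
width: 25.7
clock 12.05 at [512.8 -82.2  76.4] [-1.5698 -0.0016 -0.2893] shift cm [-0.16  0.06 21.2 ] turn deg [-0.05 -0.08  0.09]
```

View pics/s7.png

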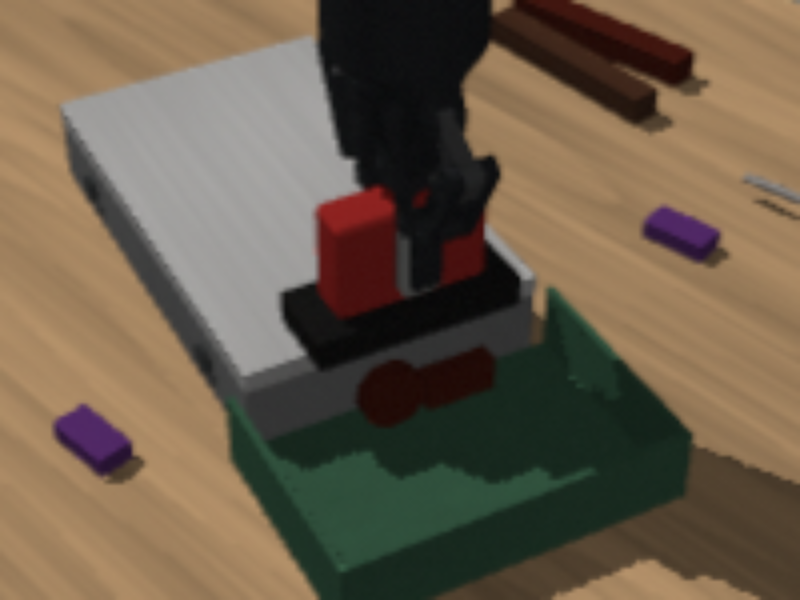

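View pics/sc7.png

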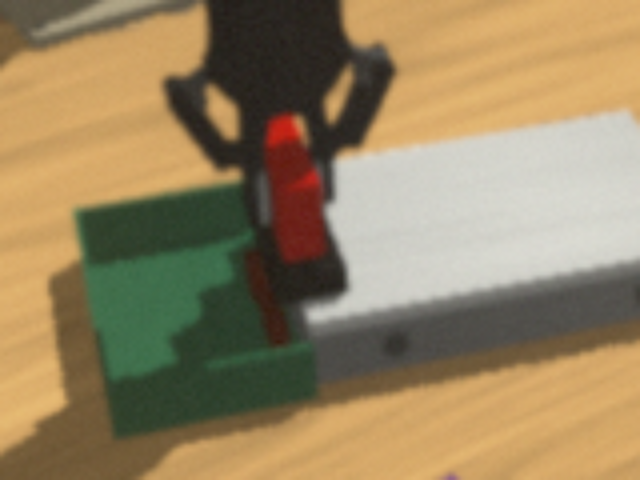

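Both offcuts are in the tray, standing on edge against the plate's end wall (side crop (388,393) and (458,375)). I'll lift straight up and look again.

```bash
python3 -m inch '[0,0,-0.6,0,0,0,0,0,0,-2,0,0,0,0,0,0,-4,0,0,0,0,0,0,-6,0,0,0,0,0,0,-7,0,0,0,0,0,0,-7.4,0,0,0,0,0,0,-7.4,0,0,0,0,0,0,-7.4,0,0,0,0]';python3 -c "
from h import *
d=imaging.get_image('side');cv2.imwrite('pics/s8.png',cv2.resize(d['img'][160:310,200:400,::-1],None,fx=4,fy=4))
d=imaging.get_image('scene');cv2.imwrite('pics/sc8.png',cv2.resize(d['img'][150:270,160:320,::-1],None,fx=4,fy=4))
s=go([561.7,368.6,147],-0.49)"
```

```text
clock: 12.85
eef_pos: [511.7, -82.2, 149.2]
tool_rot: [-1.571, 0.001, -0.289]
force: [-0.2, 0.2, -2.4]
width: 25.2
clock 12.95 at [511.8 -82.  149.1] [-1.5712  0.0016 -0.2887] shift cm [-8.04  0.2  44.62] turn deg [ 0.03 11.53 -0.09]
```

View pics/s8.png

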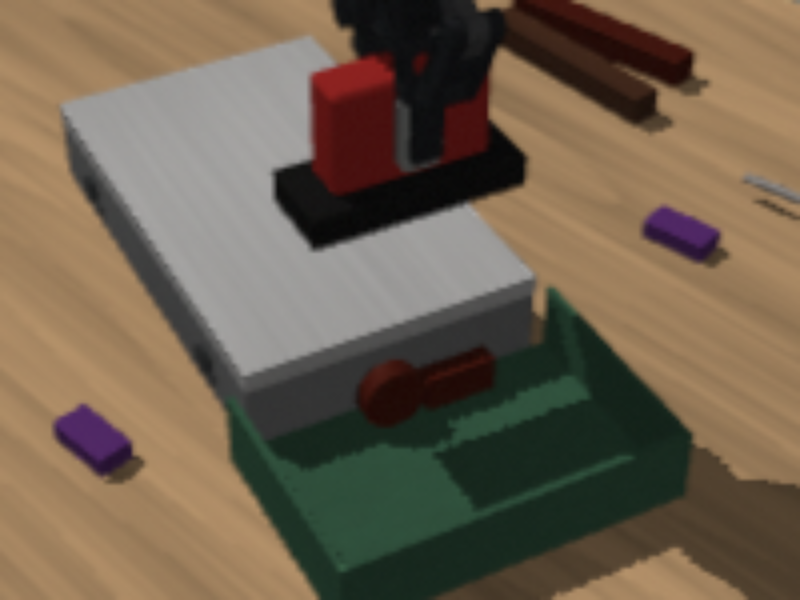

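View pics/sc8.png

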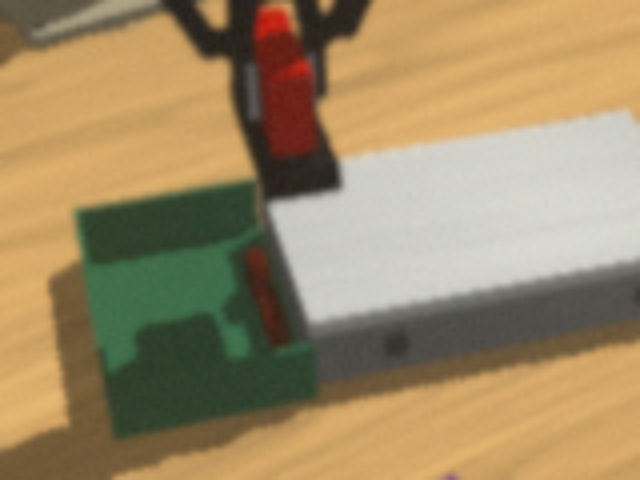

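Both stand on edge against the end wall. I'll check their height and position numerically.

```bash
python3 -c "
from h import *
sc=imaging.get_image('scene');sd=imaging.get_image('side')
St=np.array([541.9,38.5,0]);R=Rz(-.288)
for n,a,b in [('disc',(388,393),(262,272)),('strip',(458,377),(274,318))]:
    pa=np.array(a)/4+[199.6,159.6]; pb=np.array(b)/4+[159.6,149.6]
    r=least_squares(lambda p:np.concatenate([proj(sd,[p])[0]-pa,proj(sc,[p])[0]-pb]),[500,-100,20]);print(n,R.T@(r.x-St),r.fun.round(1))
    for z in (14,21,40): print(z,R.T@(ray(sd,pa,z)-St))
"
```

```text
disc [ -11.48507117 -143.21517541   20.84751644] [-0.3 -0.3 -0.3  0.4]
14 [  -8.02560695 -137.72911106   14.        ]
21 [ -11.51080774 -144.40423767   21.        ]
40 [ -20.97063846 -162.52243847   40.        ]
strip [  27.64092772 -143.47846557   14.95797849] [-0.2 -0.2 -0.2  0.3]
14 [  28.19824496 -143.29599611   14.        ]
21 [  24.29218337 -149.90644479   21.        ]
40 [  13.69001621 -167.84909121   40.        ]
```

The disc is at station (-11,-143,21) and the strip at (28,-143,15), both on the tray floor and well within limits. Returning the scraper.

```bash
python3 -m inch '[0,-0.4,0,2,0,0.5,0,0,-1.1,0,6,0,1.5,0,0,-1.9,0,10.4,0,2.7,0,0,-2.7,0,14.8,0,3.8,0,0,-3.5,0,19.2,0,5,0,0,-4.3,0,23.6,0,6.1,0,0,-5.1,0,28,0,7.2,0,0,-5.9,0,32.4,0,8.4,0,0,-6.7,0,36.8,0,9.5,0,0,-7.4,0,40.8,0,10.6,0,0,-7.9,0,43.5,0,11.2,0,0,-8,0.1,44.6,0,11.5,0]'; python3 -m inch '[0,0,0,0,0,0,0,0,0,0,0,0,0,0,0,0,0,0,0,0,0,0,0,0,0,0,0,0]'; python3 -c "
from h import *
go([561.7,368.6,26.5],-0.49)
d=imaging.get_image('side');cv2.imwrite('pics/s9.png',d['img'][:,:,::-1])"
```

```text
clock: 14.25
eef_pos: [561.0, 373.0, 148.4]
tool_rot: [-1.569, 0.002, -0.485]
force: [-0.5, -0.6, -1.6]
width: 25.4
clock: 14.65
eef_pos: [563.4, 366.2, 148.8]
tool_rot: [-1.572, -0.001, -0.492]
force: [-0.2, -0.2, -3.9]
width: 25.2
clock 14.65 at [563.4 366.2 148.8] [-1.5719e+00 -8.0000e-04 -4.9170e-01] shift cm [-0.27 12.23  0.15] turn deg [ 0.06 -0.1   0.04]
```

View pics/s9.png

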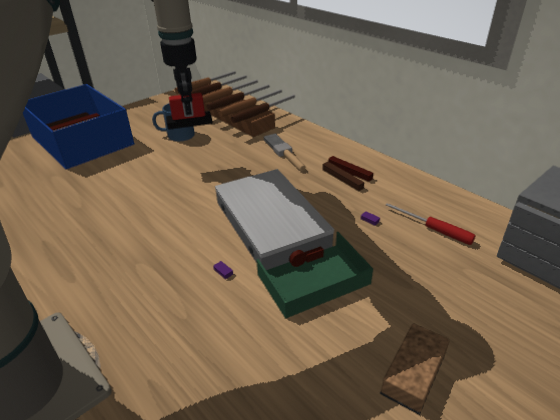

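The scraper is held above its old place at (187,112), and both offcuts are in the tray near (305,255). Lowering it now.

```bash
python3 -m inch '[0,-0.2,2,0.1,0,0,0,0,-0.2,5,0.1,0,0,0,0,-0.2,8,0.1,0,0,0,0,-0.2,10.5,0.1,0,0,0,0,-0.2,11.3,0.1,0,0,0,0,-0.2,11.5,0.1,0,0,0,0,-0.2,11.5,0.1,0,0,0]'; python3 -m inch '[0,0,0.2,0,0,0,0,0,0,0.4,0,0,0,0,0,0,0.5,0,0,0,0,0,0,0.5,0,0,0,0]'
```

```text
clock: 15.4
eef_pos: [562.1, 370.6, 34.8]
tool_rot: [-1.569, -0.001, -0.49]
force: [0.4, 0.2, -2.1]
width: 25.6
clock: 15.8
eef_pos: [561.5, 370.2, 29.0]
tool_rot: [-1.571, -0.0, -0.49]
force: [-0.1, -0.8, -3.2]
width: 25.0
```

```bash
python3 -m inch '[0,0,0.1,0,0,0,0,0,0,0.2,0,0,0,0,0,0,0.25,0,0,0,0,0,0,0.25,0,0,0,0]'
```

```text
clock: 16.2
eef_pos: [561.5, 370.2, 26.6]
tool_rot: [-1.571, -0.0, -0.49]
force: [-0.3, -0.0, -0.3]
width: 25.3
```

```bash
python3 -m inch '[1,0,0,0,0,0,0,1,0,0,0,0,0,0,1,0,0,0,0,0,0,1,0,0,0,0,0,0,1,0,0,0,0,0,0,1,0,0,0,0,0,0,1,0,0,0,0,0,0]'; python3 -m inch '[1,0,-1.5,0,0,0,0,1,0,-4,0,0,0,0,1,0,-8,0,0,0,0,1,0,-12,0,0,0,0,1,0,-16,0,0,0,0,1,0,-19,0,0,0,0,1,0,-20,0,0,0,0,1,0,-20,0,0,0,0,1,0,-20,0,0,0,0,1,0,-20,0,0,0,0]'; python3 -c "
from h import *
d=imaging.get_image('side');cv2.imwrite('pics/s10.png',d['img'][:,:,::-1]);cv2.imwrite('pics/s10c.png',cv2.resize(d['img'][125:180,160:230,::-1],None,fx=10,fy=10,interpolation=cv2.INTER_CUBIC))
d=imaging.get_image('wrist');cv2.imwrite('pics/w10.png',d['img'][:,:,::-1])
print(proj(d,[[561.7,369,72]]))
go([561.7,368.6,226],-0.49)"
```

```text
clock: 16.9
eef_pos: [561.4, 370.2, 26.3]
tool_rot: [-1.571, -0.0, -0.49]
force: [0.2, -0.5, 0.5]
width: 85.3
clock: 17.9
eef_pos: [560.6, 369.3, 224.3]
tool_rot: [-1.574, 0.001, -0.489]
force: [0.7, 0.1, -0.0]
width: 85.9
[[281.67995733 187.60958824]]
clock 18.0 at [560.8 369.6 224.5] [-1.5734e+00  1.4000e-03 -4.8940e-01] shift cm [ 0.12 -0.15 -0.05] turn deg [ 0.15  0.04 -0.08]
```

View pics/s10.png

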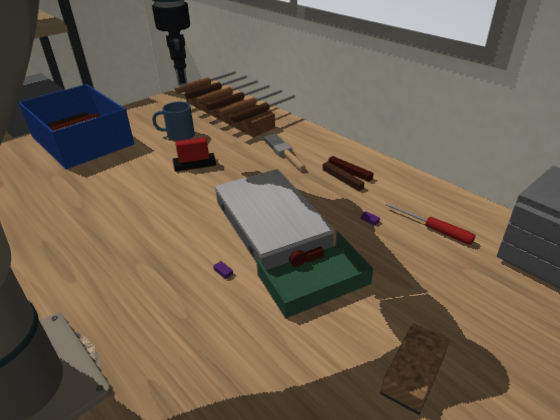

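View pics/s10c.png

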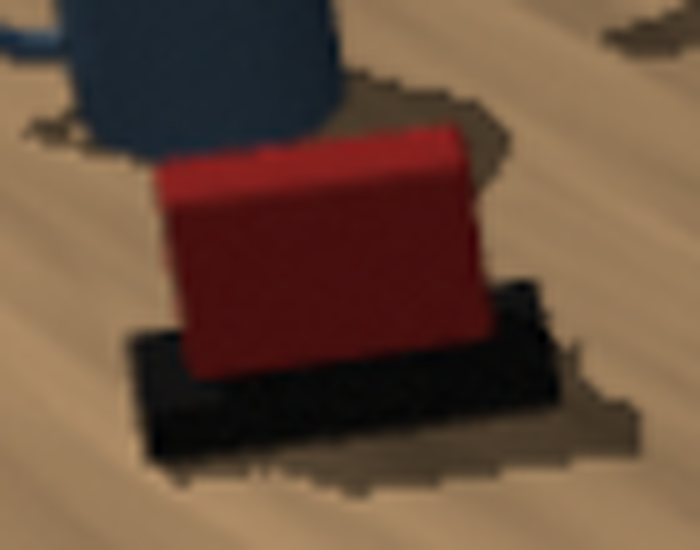

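View pics/w10.png

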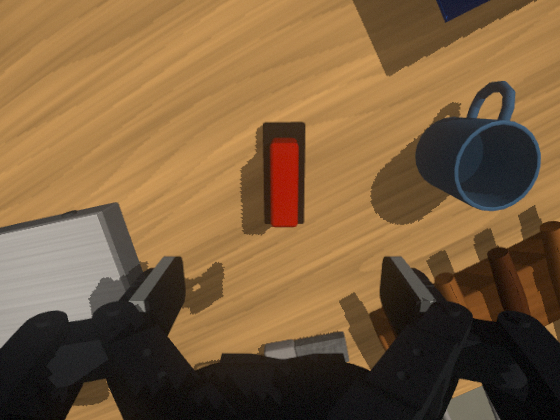

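The scraper stands upright at (194,153) in the side view, within about 1 px of its starting corners. The gripper is clear and open above it, and both offcuts are in the tray near (305,255). Handing in.

```bash
python3 -m inch '[1,0,0,0,0,0,0,1,0,0,0,0,0,0,1,0,0,0,0,0,0]'; python3 -c "
from cell import finish_job
print(finish_job())"
```

```text
clock: 18.3
eef_pos: [561.3, 370.2, 226.0]
tool_rot: [-1.571, 0.0, -0.489]
force: [0.3, 0.2, 0.3]
width: 85.6
the job is handed in; nothing more can be done
None
```

I wiped both offcuts off the plate into the chip tray with the scraper, put the scraper back where it started and let go. I handed in at 18.3 s of the 54 s; `finish_job()` reports no verdict.

- **Offcuts:** After the wipe, both camera views put the disc at station (-11, -143, 21) mm and the strip at (28, -143, 15) mm. Both are inside the tray and below the 40 mm limit. They stand on edge against the plate's end wall rather than lying flat, and they had not moved in the last side picture.
- **Wipe:** I pressed the foot on the plate with about 6 to 9 N, and only the scraper touched the offcuts.
- **Scraper:** It stands upright, with its corners about 1 px from where they were in the first side picture. The tool position at release was about 2 mm from where I gripped it.
- **Gripper:** It is open and about 200 mm above the grasp height, touching nothing.

No check failed. The first camera estimate of the scraper differed by about 2 mm from the wrist-camera one. I used the wrist-camera value to place the grasp.

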